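# Hold the shaker's recessed reset button

## Robot

A 7-joint arm with a two-finger parallel gripper is mounted at the origin on a cart in front of the work surface, level with it; the furniture and walls round the work are solid. World frame = base frame: x ahead of the robot, y to its left, z up, the work surface at z = 0. Lengths are in m, angles in rad, forces in N, time in s.
With the tool pointing down it reaches from about 0.4 to 0.85 m from the base axis. Payload 10.4 kg.
Tool frame: the origin (TCP) lies midway between the tips of the shut fingers; the grasp point (between the pads) lies 19 mm behind it (r.grasp_offset is the distance from the TCP to the grasp point, in m); x points along the fingers, y is the direction in which the jaws open and shut, and the axes are right-handed (so a half turn about x gives the same grasp; the last joint's range is limited). The gripper opens to 87 mm and grips with 3 to 60 N. Pads are 19 mm wide; open, the fingers measure 117 mm over their backs; the gripper's body (75 mm by 190 mm) begins 51 mm behind the grasp point.
Start: joints at [1.18, 0.332, -0.065, 1.46, 0.022, 1.35, -0.088], TCP at [0.225, -0.583, 0.223] pointing down, gripper open.
Joint ranges: [-2.6, 2.6], [-0.5, 2.12], [-1.47, 1.34], [0.16, 2.42], [-1.27, 4.41], [0.06, 2.06], [-2.6, 2.6]. Speed limits (rad/s): [2.22, 2.22, 2.79, 2.79, 3.14, 3.14, 3.14].

## Interface

Orientations are given as a unit quaternion [x, y, z, w].
In Python, from bench import r, vision, close_job gives the robot as it stands. The module is installed in compiled form; this text tells all that it offers.
- The arm moves only by the shell command python3 -m pendant 'ROWS' [OPENING] [FORCE]. ROWS is text: rows parted by semicolons, each of 6 numbers parted by spaces: the shift along the tool's x, y, z in units of 0.25 m (1.0 is 0.25 m), then the turn, a rotation vector about the tool's x, y, z in units of 1.5 rad (1.0 is 1.5 rad). A call has 1 to 8 rows; each row is the pose to reach, as a shift and turn from the pose commanded when the call began, along the tool's axes at that moment; what a row does not reach only later rows make up. A row lasts 1/10 s, in which the tool goes at most 50 mm and 8.59 degrees, less where a joint would pass 70% of its speed; a pose out of reach is approached as far as the arm can. A call with a number of a shift or a turn outside -1 to 1 is refused whole. A call with a gripper value outside its range is refused whole. OPENING is the gripper command: -1 is shut, 1 is fully open, values between are in proportion, set as the call begins (- or left out, the last holds). The fingers move at their own pace and stop on an object; FORCE is the grip in N (left out, the last holds). Time passes only in rows, so rows that repeat a pose let the fingers close. It gives the time, the measured TCP pose, the force and the opening at its end, in the units of the state.
- r.read_state(): the state, without advancing time (a new reading comes with each control period).
- vision.camera(name): name is "scene" or "side" or "wrist"; returns (picture, depth): 384x512x3 uint8, blue, green, red; 384x512 float32, m along the optical axis (not along the pixel's ray), 0 where there is no reading.
- vision.get_calibration(name): a dict with "camera_matrix" (3x3 intrinsics, pixels), "rvec" (rotation vector, rad) and "tvec" (3), from world to camera coordinates, as OpenCV has them. Camera axes: x right, y down, z forward; pixel columns grow to the right and rows downward; lengths in m; the calibration is good to about 2 mm. A picture is of the moment at which its call begins: read the wrist's pose just before it. get_calibration takes no time and is no camera call; for the wrist camera it gives the pose at the moment of the call.
- close_job(): hands the job in, once; it reports no verdict.
The state is a dict: "time": time; "joint_positions": joint angles; "joint_vel": joint speeds; "joint_torque": joint torques, N m; "ee_pos": TCP position; "eef_rot": TCP orientation; "ft_force": force on the tool from outside, world axes, zero at the start; "torque": the same for the moment, N m; "width": finger opening in m.
Only numpy, scipy, OpenCV 4.12 (cv2) and the standard library are available. Lean on these libraries where they do the work, as an engineer would, in place of code of your own. Each camera call takes 0.05 s, during which the arm holds its last target. There are 200 camera calls.

## Task

Unlock and reset the bench shaker: first slide its orange transport lock fully to the open end stop, which uncovers the reset well, then lift the yellow stylus out of its blue stand, reach its steel tip down into the well and press the red button to the bottom. The reset only works while the button is held, so finish still gripping the stylus and holding the button down, with the lock left open. Leave the bottles, beaker, tin and box where they stand.

Things in the scene. Friction and masses are not known exactly. Their poses are not given: they have to be found in the camera images.
- shaker: bench shaker, 150 (x) x 200 (y) x 60 mm high, fixed. Origin: centre of its underside; the front with display and black knob looks along its own -x, z is up. Left (+y) half white with a round black rubber cup, top 73 mm above the bench; right (-y) half a flat grey deck 60 mm above the bench, with the lock, the reset well and 6 mm high guide rails along x, 14 to 19 mm either side of the well's axis
- well_mouth (a point): centre of the mouth of the reset well, level with the grey deck, 60 mm above the bench, at (30, -54, 60) mm in the shaker's frame; a straight vertical round hole 15 mm in diameter. The top of the unpressed button lies 22 mm below it. While the lock is shut a steel shutter covers it
- button_top (a point): centre of the top face of the round red button, 12 mm in diameter, at the bottom of the well; unpressed it is 38 mm above the bench. The point moves down with the button
- reset_button (a joint): press of the red button in m: 0 unpressed, 0.006 fully down. A spring pushes it back up: 1.4 N at first, 4.1 N fully down
- lock_slide (a joint): travel of the transport lock in m: 0 shut (shutter centred over the well), 0.045 at the open end stop. It slides along the shaker's own -x (towards the shaker's front), with about 2 N of friction, and stays where it is left. It starts within 6 mm of shut
- lock_grip (a point): centre of the ribbed orange grip of the lock: a block 12 mm (shaker x) x 22 mm (shaker y) x 24 mm high, its top 89 mm and its foot 65 mm above the bench, standing on the middle of a steel shutter 34 x 26 x 3 mm. The point moves with the lock
- stylus_stand: stand for the stylus, fixed on a brown sheet that covers the left part of the bench, 3.5 mm above the rest: blue block 40 x 40 mm, its top 78 mm above its underside, on a dark steel foot 64 x 64 x 8 mm. Origin: centre of its underside. A 10 mm vertical hole, 70 mm deep, lies in its middle. It may change places with the bottle and the beaker
- stylus: the reset stylus, 120 mm long, about 50 g, loose, upright in its stand with the tip 13 mm above the stand's underside. Origin at its tip, z along it towards the grip. Steel shaft 7 mm in diameter from the tip to 65 mm, collar 20 mm in diameter from 65 to 69 mm (it rests on the stand), round yellow grip 14 mm in diameter from 69 to 120 mm
- stylus_grip (a point): point on the stylus's axis half-way up its yellow grip, 94 mm above the tip
- stylus_tip (a point): tip of the stylus's steel shaft
- amber_bottle: bystander: small brown bottle, 32 mm in diameter, 53 mm high, loose; origin at its underside's centre
- beaker_small: bystander: small clear beaker, 54 mm in diameter, 46 mm high, loose; origin at its underside's centre
- filter_tin: bystander: round blue tin, 70 mm in diameter, 34 mm high, loose, to the right
- cell_box: bystander: dark grey box, 62 x 88 x 34 mm, loose, to the right at the back
- flask_soil: bystander: white capped flask, 57 mm in diameter, 97 mm high, loose, behind the shaker

How it is judged:
By the outcome, as a careful person would: the job done as asked, in the order asked, and still so for the second after the job is handed in, while the arm keeps its last pose, push and grip.
It also fails if it takes over 51 s, if anything falls off the work surface, if the arm or the gripper's body presses on something with over 40 N, if the wrist force passes 120 N, or if a joint passes its speed limit or range.

## Working session

There is one attempt and no reset: what is moved stays moved. The work goes in short steps, Python scripts to look and compute and a shell command to move; the robot and the scene stay as the last step left them, time stands still between calls to the robot, and variables do not carry over. Pictures are saved under pics/ and viewed, about 8 in all and at most 12, crops included, and the job is handed in when it is done.

```bash
mkdir -p pics
cat > h.py <<'E'
import numpy as np, cv2
from bench import r, vision
from scipy.spatial.transform import Rotation as R
def cal(n):
    c=vision.get_calibration(n); return np.array(c["camera_matrix"]),R.from_rotvec(np.ravel(c["rvec"])).as_matrix(),np.ravel(c["tvec"])
def shot(n,tag):
    K,Rm,t=cal(n); im,d=vision.camera(n); np.savez(f"pics/{tag}.npz",im=im,d=d,K=K,R=Rm,t=t); cv2.imwrite(f"pics/{tag}.png",im); return im,d
def load(tag): return np.load(f"pics/{tag}.npz")
def pt(tag,u,v,z=None):
    "world point of pixel: by depth, or by plane z"
    f=load(tag); K,Rm,t=f["K"],f["R"],f["t"]
    ray=np.linalg.solve(K,[u,v,1.]); o=-Rm.T@t; w=Rm.T@ray
    return o+w*(f["d"][int(round(v)),int(round(u))] if z is None else (z-o[2])/w[2])
def proj(tag,p):
    f=load(tag); q=f["K"]@(f["R"]@np.asarray(p)+f["t"]); return q[:2]/q[2]
def tool(goal,rot=None):
    "rows: shift (units) from current measured TCP to goal world"
    s=r.read_state(); Rt=R.from_quat(s["eef_rot"]); return Rt.inv().apply(np.asarray(goal)-s["ee_pos"])/0.25
E
python3 - <<'E'
from h import *
np.set_printoptions(precision=4,suppress=True)
s=r.read_state(); print(s); print(R.from_quat(s["eef_rot"]).as_matrix()); print(r.grasp_offset)
a,_=shot("scene","s0"); b,_=shot("side","d0")
cv2.imwrite("pics/a.png",cv2.resize(a,(800,600),interpolation=2)); cv2.imwrite("pics/b.png",cv2.resize(b,(800,600),interpolation=2))
E
```

```text
{'time': 0.0, 'joint_positions': array([ 1.1804,  0.3329, -0.0647,  1.4609,  0.0216,  1.3499, -0.0885]), 'joint_vel': array([-0.0001, -0.0011, -0.0007,  0.0006,  0.0005, -0.0015, -0.0005]), 'joint_torque': array([ -0.0013, -62.3265,   0.0239, -38.9903,  -0.0614,   0.0398,
         0.0001]), 'ee_pos': array([ 0.2246, -0.5829,  0.2218]), 'eef_rot': array([-0.6951, -0.1298,  0.6953, -0.1288]), 'ft_force': array([-0.1507,  0.8091,  0.5994]), 'torque': array([-0.0112, -0.0342, -0.0248]), 'width': 0.08677761992159004}
[[-0.0005  0.3596 -0.9331]
 [ 0.0013 -0.9331 -0.3596]
 [-1.     -0.0014  0.    ]]
0.0187
```

View pics/a.png

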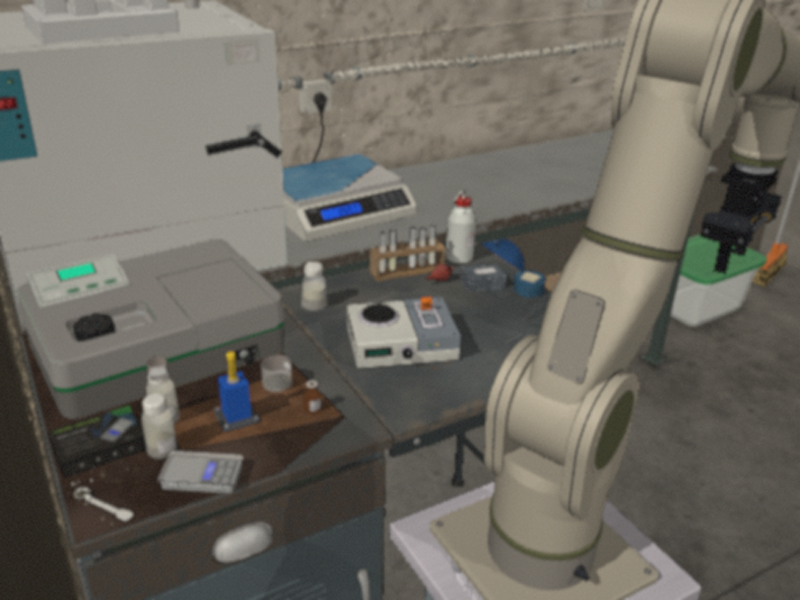

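View pics/b.png

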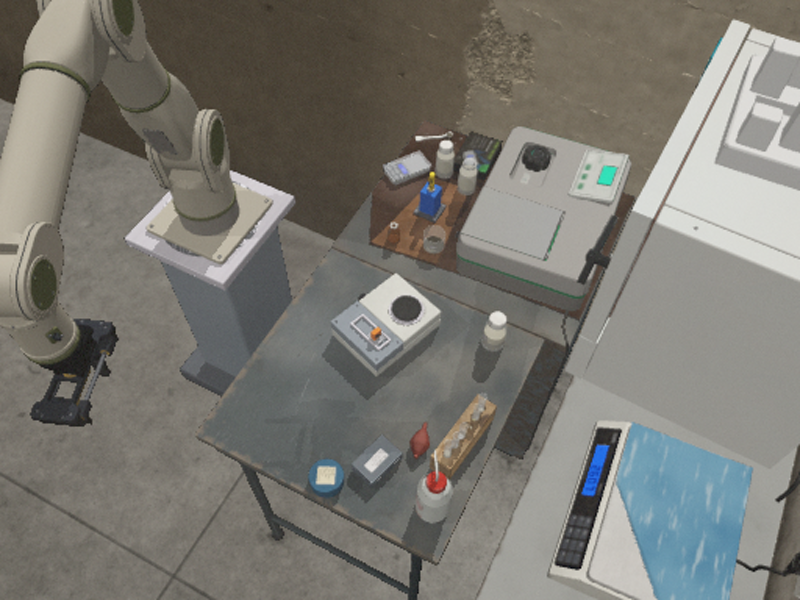

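The scene view shows the shaker at about (405,330), the stylus stand at (235,395) with the beaker to its right and the amber bottle at (313,395). In the side view the shaker is at (385,325) and the stylus at (432,195).

Run:
```python
from h import *
T=[("s0",215,180),("d0",208,172),("s0",128,214),("d0",240,100)]
w,h=88,66
t=[cv2.resize(load(n)["im"][y:y+h,x:x+w],(400,300),interpolation=cv2.INTER_CUBIC) for n,x,y in T]
cv2.imwrite("pics/c.png",np.vstack([np.hstack(t[:2]),np.hstack(t[2:])]))
```

```text
(no output)
```

View pics/c.png

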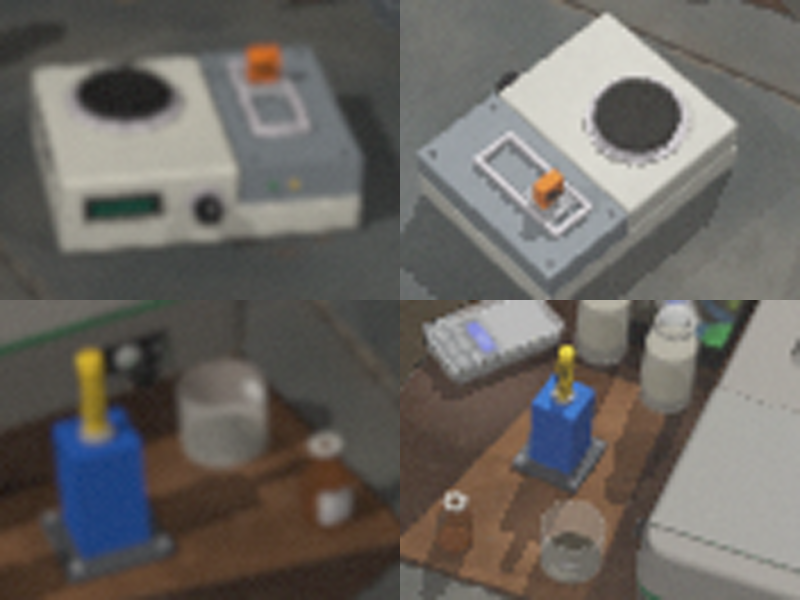

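Run:
```python
from h import *
np.set_printoptions(precision=4,suppress=True)
k=88/400
S=lambda u,v,z=None:pt("s0",215+u*k,180+v*k,z)
D=lambda u,v,z=None:pt("d0",208+(u-400)*k,172+v*k,z)
S2=lambda u,v,z=None:pt("s0",128+u*k,214+(v-300)*k,z)
D2=lambda u,v,z=None:pt("d0",240+(u-400)*k,100+(v-300)*k,z)
for n,a in [("D FR",(418,153)),("D BR",(550,292)),("D FC",(497,95)),("D BC",(628,222))]: print(n,D(*a,.06))
for n,a in [("S FR",(361,193)),("S BR",(314,52)),("S FC",(237,200))]: print(n,S(*a,.06))
# rails frame corners outer z .066
for a in [(475,160),(508,132),(590,207),(560,236)]: print("rail D",D(*a,.066))
print("grip D",D(548,184,.089),D(548,184),"S",S(263,48,.089),S(263,62))
print("cup D",D(637,115,.073),"S",S(124,95,.073))
print("sty D",D2(567,349,.1365),"S",S2(89,353,.1365), "mid depth",D2(565,375),S2(91,390))
print("bottle",D2(455,500,.0565),S2(325,442,.0565),"beaker",D2(574,517,.0495),S2(222,375,.0495))
```

```text
D FR [ 0.4526 -0.1595  0.06  ]
D BR [ 0.5986 -0.2184  0.06  ]
D FC [ 0.4795 -0.0851  0.06  ]
D BC [ 0.6217 -0.1394  0.06  ]
S FR [ 0.4136 -0.1367  0.06  ]
S BR [ 0.5799 -0.2073  0.06  ]
S FC [ 0.4432 -0.0623  0.06  ]
rail D [ 0.4961 -0.148   0.066 ]
rail D [ 0.5058 -0.1144  0.066 ]
rail D [ 0.5923 -0.1442  0.066 ]
rail D [ 0.5844 -0.1766  0.066 ]
grip D [ 0.5622 -0.1534  0.089 ] [ 0.5615 -0.1522  0.0868] S [ 0.5586 -0.1507  0.089 ] [ 0.5594 -0.1518  0.0772]
cup D [ 0.5877 -0.0589  0.073 ] S [ 0.5708 -0.0496  0.073 ]
sty D [0.4822 0.2811 0.1365] S [0.4813 0.2763 0.1365] mid depth [0.4875 0.2683 0.1201] [0.4818 0.2771 0.1111]
bottle [0.4446 0.1531 0.0565] [0.4434 0.1502 0.0565] beaker [0.5384 0.1887 0.0495] [0.5468 0.1748 0.0495]
```

```bash
python3 -m pendant '0 -.28 -.47 -.28 0 0;0 -.56 -.94 -.55 0 0;0 -.56 -.94 -.55 0 0;0 -.56 -.94 -.55 0 0;0 -.56 -.94 -.55 0 0;0 -.56 -.94 -.55 0 0;0 -.56 -.94 -.55 0 0;0 -.56 -.94 -.55 0 0' 1
python3 - <<'E'
from h import *
s=r.read_state();print(R.from_quat(s["eef_rot"]).as_matrix().round(3)); print(tool([.56,-.152,.2]).round(3))
E
```

```text
time: 0.9
ee_pos: [0.3933, -0.3684, 0.2223]
eef_rot: [-0.585, -0.397, 0.585, -0.397]
ft_force: [-0.1, -0.7, -1.1]
width: 0.0873
[[-0.001  0.929 -0.37 ]
 [-0.    -0.37  -0.929]
 [-1.    -0.001  0.   ]]
[ 0.089  0.299 -1.051]
```

```bash
python3 -m pendant '0 .15 -.5 0 0 0;0 .3 -1 0 0 0;0 .3 -1 0 0 0;0 .3 -1 0 0 0;0 .3 -1 0 0 0;0 .3 -1 0 0 0;0 .3 -1 0 0 0'
python3 - <<'E'
from h import *
np.set_printoptions(precision=4,suppress=True)
a,_=shot("wrist","w0");s=r.read_state();print(s["ee_pos"]);f=load("w0");print(-f["R"].T@f["t"],f["R"]); cv2.imwrite("pics/w0b.png",cv2.resize(a,(800,600),interpolation=2))
E
```

```text
time: 1.6
ee_pos: [0.5561, -0.163, 0.222]
eef_rot: [-0.585, -0.398, 0.585, -0.397]
ft_force: [-0.6, -0.7, -0.1]
width: 0.0867
[ 0.5552 -0.165   0.222 ]
[ 0.5823 -0.1002  0.3852] [[ 0.9297 -0.3683 -0.0004]
 [-0.3565 -0.9003  0.2496]
 [-0.0923 -0.2319 -0.9684]]
```

View pics/w0b.png

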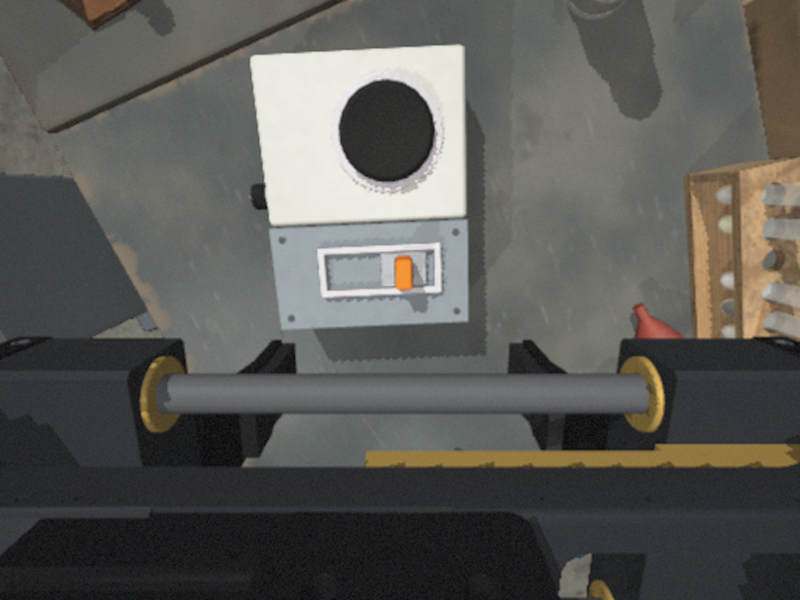

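The wrist view shows the shaker squarely, with the orange grip at about (403,274), shutter at (382–428, 270), rails (318–442, 243–298), and deck corners (282,330), (468,322).

Run:
```python
from h import *
np.set_printoptions(precision=4,suppress=True)
k=.64
P=lambda u,v,z=None:pt("w0",u*k,v*k,z)
FR=P(282,330,.06);BR=P(468,322,.06)
rl=[P(u,v,.066) for u,v in [(318,248),(441,243),(443,291),(322,298)]]
print("deck",FR,BR,"rails",*rl)
x1=BR-FR; x2=rl[1]-rl[0]; x3=rl[2]-rl[3]
print("yaw",[np.degrees(np.arctan2(v[1],v[0])) for v in (x1,x2,x3)],np.linalg.norm(x1))
yaw=np.arctan2(*(x1/np.linalg.norm(x1)+x2/np.linalg.norm(x2)+x3/np.linalg.norm(x3))[[1,0]]);ex=np.r_[np.cos(yaw),np.sin(yaw),0];ey=np.r_[-ex[1],ex[0],0]
f=load("w0");hsv=cv2.cvtColor(f["im"],cv2.COLOR_BGR2HSV)
m=cv2.inRange(hsv,(5,150,120),(20,255,255));m[:,:]=m;vs,us=np.nonzero(m)
pts=np.array([pt("w0",u,v) for u,v in zip(us,vs)]);ok=(abs(pts[:,2]-.089)<.004)&(pts[:,0]>.5)&(pts[:,0]<.65)
g=pts[ok];print("grip top n",len(g),"z",np.median(g[:,2]))
a=g@ex;b=g@ey;c=ex*(a.min()+a.max())/2+ey*(b.min()+b.max())/2;print("ext",np.ptp(a),np.ptp(b),"grip",c,"yaw",np.degrees(yaw))
# deck centre-based frame: FR=(-75,-100), BR=(75,-100)
for n,p,q in [("FR",FR,(-.075,-.1)),("BR",BR,(.075,-.1))]:
    o=p-ex*q[0]-ey*q[1]; print(n,"origin",o,"well",o+.03*ex-.054*ey)
o=(FR+BR)/2+.1*ey; print("grip in shaker", (c-o)@ex,(c-o)@ey)
rm=sum(rl)/4;print("rail mid in shaker",(rm-o)@ex,(rm-o)@ey)
```

```text
deck [ 0.4535 -0.1636  0.06  ] [ 0.5951 -0.2124  0.06  ] rails [ 0.5092 -0.1138  0.066 ] [ 0.5966 -0.1444  0.066 ] [ 0.5853 -0.1796  0.066 ] [ 0.496  -0.1503  0.066 ]
yaw [np.float64(-19.024250544123937), np.float64(-19.285043795795247), np.float64(-18.204487265275638)] 0.14987355938921132
grip top n 197 z 0.08980181909906948
ext 0.011321841502084928 0.021058546332042544 grip [ 0.5631 -0.1511  0.    ] yaw -18.83792988094617
FR origin [ 0.5567 -0.0932  0.06  ] well [ 0.5677 -0.154   0.06  ]
BR origin [ 0.5565 -0.0936  0.06  ] well [ 0.5674 -0.1544  0.06  ]
grip in shaker 0.02480624020978773 -0.05257221741959878
rail mid in shaker 0.008026520105765138 -0.0539448607663677
```

Run:
```python
from h import *
print(r.read_state()["ee_pos"],tool([.563,-.152,.072]).round(3))
```

```text
[ 0.55516314 -0.16502954  0.22198359] [ 0.6   0.01 -0.06]
```

```bash
python3 -m pendant '.1 .01 -.06 -.033 0 0;.25 .01 -.06 -.033 0 0;.4 .01 -.06 -.033 0 0;.5 .01 -.06 -.033 0 0;.56 .01 -.06 -.033 0 0;.6 .01 -.06 -.033 0 0;.6 .01 -.06 -.033 0 0'
python3 -m pendant '0 0 0 0 0 0;0 0 0 0 0 0;0 0 0 0 0 0;0 0 0 0 0 0;0 0 0 0 0 0;0 0 0 0 0 0;0 0 0 0 0 0;0 0 0 0 0 0' -1 15
python3 -c "
from h import *
s=r.read_state();print(R.from_quat(s['eef_rot']).as_matrix().round(3))"
```

```text
time: 2.35
ee_pos: [0.5629, -0.1516, 0.072]
eef_rot: [-0.575, -0.411, 0.576, -0.411]
ft_force: [0.3, 0.2, 0.6]
width: 0.0872
time: 3.15
ee_pos: [0.5635, -0.1504, 0.0725]
eef_rot: [-0.575, -0.412, 0.575, -0.412]
ft_force: [0.0, 0.2, 0.1]
width: 0.0309
[[-0.     0.947 -0.323]
 [-0.    -0.323 -0.947]
 [-1.    -0.     0.   ]]
```

```bash
python3 -m pendant '0 0 0 0 0 0;0 0 0 0 0 0;0 0 0 0 0 0;0 0 0 0 0 0' -1 15
python3 -m pendant '0 -.03 0 0 0 0;0 -.07 0 0 0 0;0 -.1 0 0 0 0;0 -.12 0 0 0 0;0 -.14 0 0 0 0;0 -.15 0 0 0 0;0 -.165 0 0 0 0;0 -.165 0 0 0 0'
```

```text
time: 3.55
ee_pos: [0.5634, -0.1503, 0.0725]
eef_rot: [-0.575, -0.412, 0.575, -0.411]
ft_force: [-1.1, 0.1, 0.2]
width: 0.0118
time: 4.35
ee_pos: [0.5242, -0.1369, 0.0725]
eef_rot: [-0.575, -0.412, 0.575, -0.412]
ft_force: [1.2, 1.3, -2.4]
width: 0.012
```

```bash
python3 -m pendant '0 -.01 0 0 0 0;0 -.02 0 0 0 0;0 -.02 0 0 0 0;0 -.02 0 0 0 0'
python3 -m pendant '0 -.01 0 0 0 0;0 -.02 0 0 0 0;0 -.02 0 0 0 0;0 -.02 0 0 0 0'
```

```text
time: 4.75
ee_pos: [0.5239, -0.1369, 0.0731]
eef_rot: [0.577, 0.409, -0.573, 0.414]
ft_force: [22.9, -7.0, -21.0]
width: 0.0118
time: 5.15
ee_pos: [0.5203, -0.1358, 0.0734]
eef_rot: [0.578, 0.408, -0.572, 0.414]
ft_force: [29.2, -9.4, -24.5]
width: 0.0196
```

```bash
python3 -m pendant '0 .02 0 0 0 0;0 .02 0 0 0 0;0 .02 0 0 0 0;0 .02 0 0 0 0;0 .02 0 0 0 0;0 .02 0 0 0 0' 0.2
python3 -m pendant '-.15 0 0 0 0 0;-.3 0 0 0 0 0;-.5 0 0 0 0 0;-.6 0 0 0 0 0;-.6 0 0 0 0 0;-.6 0 0 0 0 0'
python3 - <<'E'
from h import *
np.set_printoptions(precision=4,suppress=True)
a,_=shot("wrist","w1");s=r.read_state();print(s["ee_pos"],R.from_quat(s['eef_rot']).as_matrix());
c=a[130:250,150:330]; cv2.imwrite("pics/w1b.png",cv2.resize(c,(780,520),interpolation=2))
E
```

```text
time: 5.75
ee_pos: [0.5196, -0.1354, 0.0726]
eef_rot: [-0.575, -0.412, 0.575, -0.412]
ft_force: [-0.2, -0.2, 0.4]
width: 0.0508
time: 6.35
ee_pos: [0.5197, -0.1355, 0.2225]
eef_rot: [0.575, 0.411, -0.575, 0.412]
ft_force: [-0.3, 0.1, -0.6]
width: 0.0524
[ 0.5192 -0.1355  0.2216] [[-0.0012  0.9465 -0.3227]
 [ 0.0001 -0.3227 -0.9465]
 [-1.     -0.0012  0.0003]]
```

View pics/w1b.png

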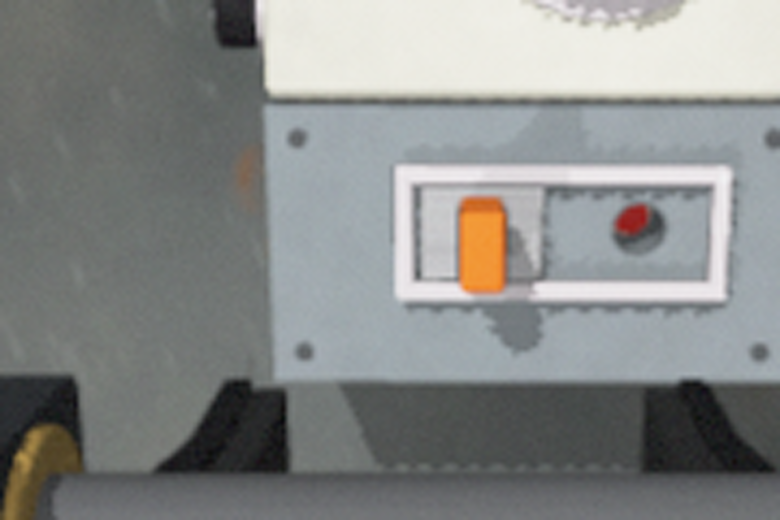

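The lock is open with the grip at crop (482,245), and the well with its red button is uncovered at (638,229).

Run:
```python
from h import *
np.set_printoptions(precision=4,suppress=True)
k=180/780
P=lambda u,v,z=None:pt("w1",150+u*k,130+v*k,z)
w=P(638.5,229.5,.06);print("well",w)
yaw=np.radians(-18.85);ex=np.r_[np.cos(yaw),np.sin(yaw),0];ey=np.r_[-ex[1],ex[0],0]
g=P(482,253,.089);print("grip",g,"well-grip along",(w-g)@ex,(w-g)@ey)
for a in [(395,232),(735,232),(415,232),(712,232)]: print((P(*a,.066)-w)@ex)
print("shutter edges rel well",(P(419,232,.063)-w)@ex,(P(544,232,.063)-w)@ex, "grip edges",(P(459,255,.089)-w)@ex,(P(505,255,.089)-w)@ex)
# surroundings of stand: max heights within radius, from side+scene depth
sty=np.array([.482,.279])
for n in ("s0","d0"):
    f=load(n);d=f["d"];v,u=np.nonzero(d>0);rays=np.linalg.solve(f["K"],np.c_[u,v,np.ones(len(u))].T)*d[v,u];X=(f["R"].T@(rays-f["t"][:,None])).T
    for lo in (.08,.11,.14,.18):
        m=(X[:,2]>lo)&(X[:,2]<.5)&(np.linalg.norm(X[:,:2]-sty,axis=1)<.2)&(np.linalg.norm(X[:,:2]-sty,axis=1)>.03)
        if m.any():
            Y=X[m][:,:2]-sty; a=np.degrees(np.arctan2(Y[:,1],Y[:,0]))//30*30; rr=np.linalg.norm(Y,axis=1)
            print(n,lo,{int(b):(round(float(rr[a==b].min()),3),int((a==b).sum())) for b in np.unique(a)})
print(tool([.482,.279,.24]))
```

```text
well [ 0.5672 -0.1542  0.06  ]
grip [ 0.5248 -0.1397  0.089 ] well-grip along 0.044855717533706214 -1.1509479399698598e-05
-0.06870533092195011
0.025986798317208785
-0.06313679375406372
0.01957934462938775
shutter edges rel well -0.06213542946341597 -0.02700072603607984 grip edges -0.050827076881711133 -0.03887923654730608
s0 0.08 {-60: (0.146, 416), -30: (0.117, 760), 0: (0.116, 785), 30: (0.109, 796), 60: (0.101, 218), 90: (0.116, 233)}
s0 0.11 {-60: (0.147, 217), -30: (0.117, 522), 0: (0.122, 543), 30: (0.109, 456), 60: (0.104, 67)}
d0 0.08 {-60: (0.031, 105), -30: (0.124, 337), 0: (0.125, 302), 30: (0.098, 197), 60: (0.099, 84), 90: (0.112, 103)}
d0 0.11 {-60: (0.151, 100), -30: (0.124, 337), 0: (0.125, 302), 30: (0.103, 160), 60: (0.101, 41), 90: (0.121, 15)}
d0 0.14 {-60: (0.17, 2), -30: (0.135, 13), 0: (0.133, 6)}
[-0.0732 -0.6759 -1.5211]
```

```bash
python3 -m pendant '-.07 -.17 -.32 0 0 0;-.07 -.34 -.65 0 0 0;-.07 -.34 -.65 0 0 0;-.07 -.34 -.65 0 0 0;-.07 -.34 -.65 0 0 0;-.07 -.34 -.65 0 0 0' 1
python3 -m pendant '0 -.17 -.32 0 0 0;0 -.34 -.65 0 0 0;0 -.34 -.65 0 0 0;0 -.34 -.65 0 0 0;0 -.34 -.65 0 0 0;0 -.34 -.65 0 0 0'
python3 - <<'E'
from h import *
np.set_printoptions(precision=4,suppress=True)
a,_=shot("wrist","w2");s=r.read_state();print(s["ee_pos"],s["joint_positions"],R.from_quat(s['eef_rot']).as_matrix(),proj("w2",[.482,.279,.1365]))
cv2.imwrite("pics/w2b.png",cv2.resize(a,(800,600),interpolation=2))
E
```

```text
time: 7.0
ee_pos: [0.4911, 0.046, 0.2389]
eef_rot: [-0.574, -0.412, 0.575, -0.412]
ft_force: [0.7, -1.1, -0.7]
width: 0.085
time: 7.6
ee_pos: [0.4639, 0.2259, 0.239]
eef_rot: [-0.574, -0.412, 0.576, -0.411]
ft_force: [0.8, -0.7, 0.1]
width: 0.0871
[0.4643 0.225  0.2391] [ 0.222   0.1606 -0.8323  1.6845  0.1215  1.3518 -0.9614] [[-0.0014  0.9458 -0.3248]
 [-0.001  -0.3248 -0.9458]
 [-1.     -0.001   0.0014]] [255.744  136.5792]
```

View pics/w2b.png

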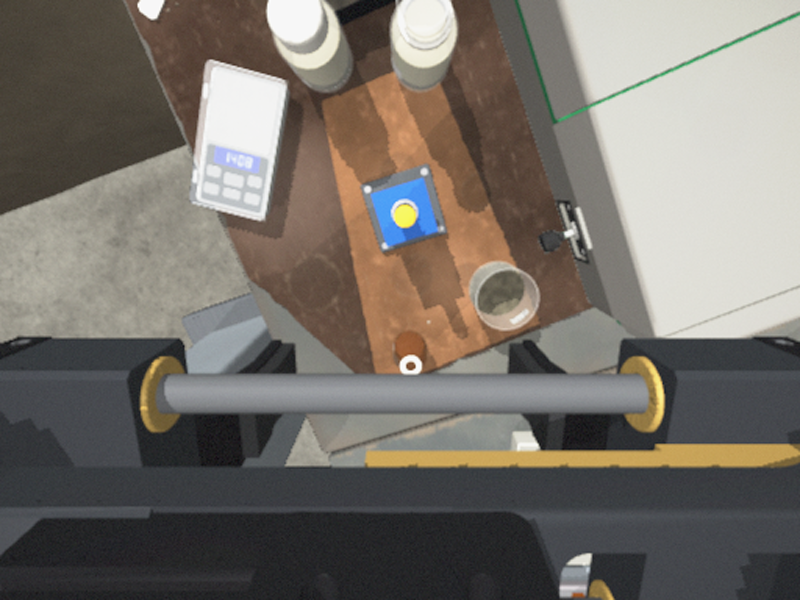

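The stylus' yellow cap is at (404,216); the jaws' line there clears the beaker (504,296) and the big instrument.

Run:
```python
from h import *
np.set_printoptions(precision=4,suppress=True)
f=load("w2");hsv=cv2.cvtColor(f["im"],cv2.COLOR_BGR2HSV);m=cv2.inRange(hsv,(22,150,150),(35,255,255));m[:110]=0;m[170:]=0;m[:,:230]=0;m[:,290:]=0
v,u=np.nonzero(m);X=np.array([pt("w2",a,b) for a,b in zip(u,v)]);t=X[abs(X[:,2]-.1365)<.006];print(len(u),len(t),u.min(),u.max(),v.min(),v.max(),(t.min(0)+t.max(0))/2,t.mean(0),np.ptp(t,axis=0))
p=pt("w2",404*.64,216*.64,.1365);print(p)
st=r.read_state();print(tool([*p[:2],.15]),tool([*p[:2],.092]))
```

```text
137 135 253 265 131 144 [0.4844 0.2772 0.1373] [0.4845 0.2767 0.1373] [0.0124 0.0127 0.0039]
[0.4841 0.2766 0.1365]
[ 0.356   0.008  -0.2216] [ 0.588   0.0082 -0.222 ]
```

```bash
python3 -m pendant '.1 .01 -.12 0 0 0;.2 .01 -.222 0 0 0;.3 .01 -.222 0 0 0;.4 .01 -.222 0 0 0;.5 .01 -.222 0 0 0;.56 .01 -.222 0 0 0;.588 .01 -.222 0 0 0;.588 .01 -.222 0 0 0' 1
python3 -m pendant '0 0 0 0 0 0;0 0 0 0 0 0;0 0 0 0 0 0;0 0 0 0 0 0;0 0 0 0 0 0;0 0 0 0 0 0;0 0 0 0 0 0;0 0 0 0 0 0' -1 40
python3 -m pendant '0 0 0 0 0 0;0 0 0 0 0 0;0 0 0 0 0 0;0 0 0 0 0 0;0 0 0 0 0 0'
```

```text
time: 8.45
ee_pos: [0.4842, 0.2777, 0.0925]
eef_rot: [-0.575, -0.411, 0.576, -0.411]
ft_force: [-0.0, 0.4, -0.0]
width: 0.0871
time: 9.25
ee_pos: [0.484, 0.2788, 0.093]
eef_rot: [-0.575, -0.412, 0.575, -0.412]
ft_force: [-0.4, -0.5, -0.4]
width: 0.0311
time: 9.75
ee_pos: [0.4839, 0.2787, 0.093]
eef_rot: [-0.575, -0.412, 0.575, -0.412]
ft_force: [-0.5, -0.4, 0.0]
width: 0.0133
```

```bash
python3 -m pendant '-.05 0 0 0 0 0;-.15 0 0 0 0 0;-.25 0 0 0 0 0;-.35 0 0 0 0 0;-.45 0 0 0 0 0;-.55 0 0 0 0 0;-.6 0 0 0 0 0;-.6 0 0 0 0 0'
python3 - <<'E'
from h import *
np.set_printoptions(precision=4,suppress=True)
s=r.read_state();print(s["ee_pos"],s["width"],tool([.5672,-.1542,.243]))
a,_=shot("scene","s2");b,_=shot("side","d2");w,_=shot("wrist","w3")
def crop(n,im,z):
    u,v=proj(n,np.r_[s["ee_pos"][:2],z]).astype(int);x,y=max(0,u-32),max(0,v-48);print(n,x,y);return cv2.resize(im[y:y+96,x:x+64],(400,600),interpolation=2)
cv2.imwrite("pics/l.png",np.hstack([crop("s2",a,.22),crop("d2",b,.22)]))
E
```

```text
time: 10.55
ee_pos: [0.4845, 0.2793, 0.2449]
eef_rot: [0.576, 0.411, -0.574, 0.412]
ft_force: [-0.2, -0.1, -1.3]
width: 0.0131
[0.4845 0.2793 0.2449] 0.013097361016380184 [0.0066 0.8724 1.5347]
s2 111 149
d2 246 46
```

View pics/l.png

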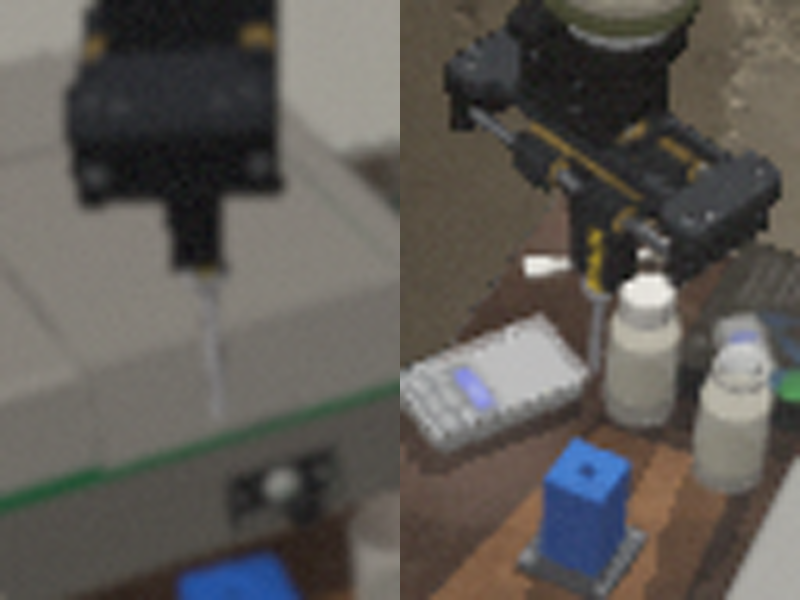

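The stylus is held between the pads: its tip is at (217,412) in the scene crop and (596,372) in the side crop.

Run:
```python
from h import *
np.set_printoptions(precision=4,suppress=True)
def tri(a,b):
    P=[];f=[load(n) for n in ("s2","d2")]
    P=[x["K"]@np.c_[x["R"],x["t"]] for x in f]
    X=cv2.triangulatePoints(P[0],P[1],np.float64([[111+a[0]*.16],[149+a[1]*.16]]),np.float64([[246+(b[0]-400)*.16],[46+b[1]*.16]]));X=(X[:3]/X[3]).ravel()
    print(X,proj("s2",X),proj("d2",X));return X
tip=tri((217,414),(596,374)); up=tri((208,282),(598,292))
d=up-tip;print("tilt",d/d[2])
# line fit alternative: predicted vertical px
for z in (.17,.235): print(z,(proj("s2",[.4845,.2793,z])-[111,149])/.16,(proj("d2",[.4845,.2793,z])-[246,46])/.16+[400,0])
```

```text
[0.4849 0.2775 0.1667] [145.6746 215.2159] [277.3271 105.8647]
[0.4823 0.2771 0.2306] [143.9808 193.9528] [277.4633  92.8902]
tilt [-0.0407 -0.0063  1.    ]
0.17 [212.0827 408.5661] [596.7869 367.9835]
0.235 [198.024  270.2176] [602.1352 286.2984]
```

```bash
python3 -m pendant '0 .1 .18 0 0 0;0 .2 .36 0 0 0;0 .3 .54 0 0 0;0 .4 .72 0 0 0;0 .44 .77 0 0 0;0 .44 .77 0 0 0'
python3 -m pendant '.01 .1 .18 0 0 0;.04 .2 .36 0 0 0;.1 .3 .54 0 0 0;.15 .4 .72 0 0 0;.15 .43 .763 0 0 0;.15 .43 .763 0 0 0;.15 .43 .763 0 0 0'
python3 - <<'E'
from h import *
np.set_printoptions(precision=4,suppress=True)
s=r.read_state();print(s["ee_pos"],s["width"],R.from_quat(s['eef_rot']).as_matrix(),tool([.567,-.153,.155]))
t=[]
for c in("scene","side"):
    n=c+"3";im,_=shot(c,n);u,v=proj(n,np.r_[s["ee_pos"][:2],.11]).astype(int);x,y=u-32,v-48;print(n,x,y)
    print([((proj(n,p)-[x,y])/.16).round() for p in ([.5672,-.1542,.06],np.r_[s["ee_pos"]]-[0,0,.0765])])
    t.append(cv2.resize(im[y:y+96,x:x+64],(400,600),interpolation=2))
cv2.imwrite("pics/m.png",np.hstack(t))
E
```

```text
time: 11.3
ee_pos: [0.5262, 0.0562, 0.2414]
eef_rot: [-0.575, -0.41, 0.577, -0.409]
ft_force: [-0.3, 0.4, 0.2]
width: 0.013
time: 12.0
ee_pos: [0.566, -0.1529, 0.2045]
eef_rot: [-0.575, -0.412, 0.575, -0.411]
ft_force: [0.1, 0.2, -0.9]
width: 0.0133
[ 0.566  -0.1529  0.2045] 0.013258374321045024 [[-0.0014  0.9468 -0.3219]
 [ 0.0016 -0.3219 -0.9468]
 [-1.     -0.0019 -0.001 ]] [ 0.1979  0.0044 -0.0006]
scene3 240 135
[array([200., 388.]), array([205., 271.])]
side3 209 161
[array([206., 355.]), array([203., 285.])]
```

View pics/m.png

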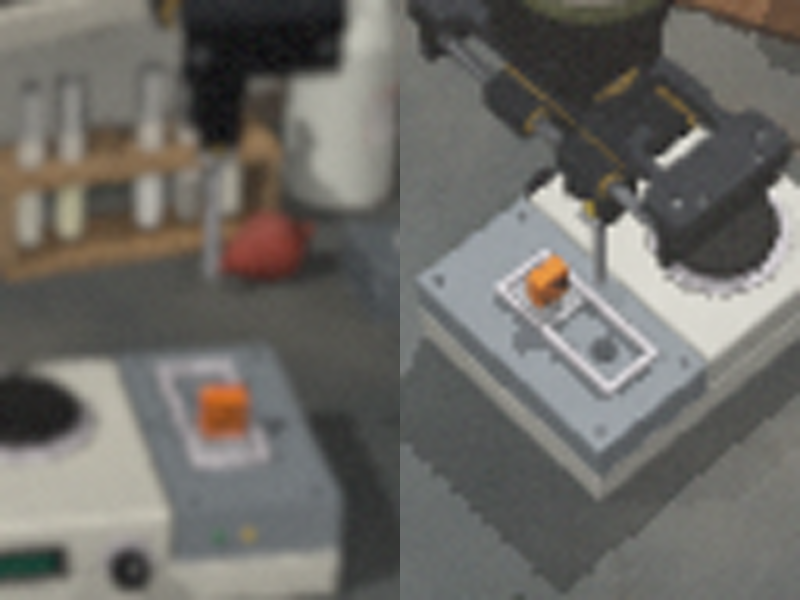

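Run:
```python
from h import *
# lock grip front face etc: project box corners
yaw=np.radians(-18.85);ex=np.r_[np.cos(yaw),np.sin(yaw),0];ey=np.r_[-ex[1],ex[0],0]
for n,x,y,dx in (("scene3",240,135,0),("side3",209,161,400)):
    q=np.array([(proj(n,np.r_[.5248,-.1397,0]+ex*a+ey*b+[0,0,z])-[x,y])/.16+[dx,0] for a in(-.006,.006) for b in(-.011,.011) for z in(.065,.089)]);print(n,q.min(0).round(),q.max(0).round())
    f=load(n);m=cv2.inRange(cv2.cvtColor(f["im"],cv2.COLOR_BGR2HSV),(3,140,100),(20,255,255))[y:y+96,x:x+64];v,u=np.nonzero(m);k=(v>35)&(v<80)&(u>15)&(u<45);print((u[k].min()/.16+dx,v[k].min()/.16),((u[k].max()+1)/.16+dx,(v[k].max()+1)/.16))
```

```text
scene3 [196. 375.] [247. 433.]
(np.float64(200.0), np.float64(231.25)) (np.float64(281.25), np.float64(431.25))
side3 [526. 257.] [572. 317.]
(np.float64(531.25), np.float64(256.25)) (np.float64(568.75), np.float64(306.25))
```

```bash
python3 -m pendant '.07 .004 0 0 0 0;.14 .004 0 0 0 0;.2 .004 0 0 0 0;.24 .004 0 0 0 0;.26 .004 0 0 0 0;.28 .004 0 0 0 0;.28 .004 0 0 0 0'
python3 -m pendant '.01 0 0 0 0 0;.02 0 0 0 0 0;.03 0 0 0 0 0;.04 0 0 0 0 0;.05 0 0 0 0 0;.05 0 0 0 0 0'
python3 - <<'E'
from h import *
print(r.read_state()["ft_force"],r.read_state()["torque"],r.read_state()["ee_pos"])
E
```

```text
time: 12.8
ee_pos: [0.5671, -0.1544, 0.1354]
eef_rot: [-0.575, -0.412, 0.575, -0.411]
ft_force: [-0.5, 0.3, -0.6]
width: 0.0132
time: 13.4
ee_pos: [0.5669, -0.1545, 0.1226]
eef_rot: [-0.575, -0.412, 0.575, -0.411]
ft_force: [-0.5, -0.6, 0.3]
width: 0.013
[-0.46772298 -0.58740472  0.26916089] [-0.04436284 -0.06488999  0.02894404] [ 0.56693245 -0.1544913   0.12262472]
```

```bash
python3 -m pendant '.01 0 -.004 0 0 0;.02 0 -.004 0 0 0;.03 0 -.004 0 0 0;.04 0 -.004 0 0 0;.04 0 -.004 0 0 0;.04 0 -.004 0 0 0'
python3 -m pendant '.005 0 0 0 0 0;.01 0 0 0 0 0;.014 0 0 0 0 0;.014 0 0 0 0 0;.014 0 0 0 0 0'
```

```text
time: 14.0
ee_pos: [0.5675, -0.1536, 0.1132]
eef_rot: [0.575, 0.411, -0.575, 0.412]
ft_force: [0.5, 0.1, 1.3]
width: 0.0131
time: 14.5
ee_pos: [0.5675, -0.1536, 0.1097]
eef_rot: [0.575, 0.411, -0.575, 0.412]
ft_force: [-1.2, -0.0, 2.8]
width: 0.0132
```

Spring force is rising; continue to the hard stop.

```bash
for i in 1; do python3 -m pendant '.004 0 0 0 0 0;.008 0 0 0 0 0;.008 0 0 0 0 0;.008 0 0 0 0 0'; done
python3 -m pendant '.004 0 0 0 0 0;.006 0 0 0 0 0;.006 0 0 0 0 0;.006 0 0 0 0 0'
```

```text
time: 14.9
ee_pos: [0.5678, -0.1536, 0.1082]
eef_rot: [0.575, 0.411, -0.575, 0.412]
ft_force: [-1.6, -0.6, 7.6]
width: 0.013
time: 15.3
ee_pos: [0.5681, -0.1536, 0.1078]
eef_rot: [0.575, 0.411, -0.575, 0.412]
ft_force: [-4.9, 1.3, 16.7]
width: 0.0131
```

```bash
python3 -m pendant '0 0 0 0 0 0;0 0 0 0 0 0;0 0 0 0 0 0;0 0 0 0 0 0;0 0 0 0 0 0;0 0 0 0 0 0;0 0 0 0 0 0;0 0 0 0 0 0'
python3 - <<'E'
from h import *
t=[]
for c,tag in(("side","side4"),("scene","scene4")):
    im,_=shot(c,tag);u,v=proj(tag,[.55,-.15,.08]).astype(int);t.append(cv2.resize(im[v-48:v+48,u-32:u+32],(400,600),interpolation=2))
cv2.imwrite("pics/f.png",np.hstack(t));print(r.read_state())
E
```

```text
time: 16.1
ee_pos: [0.5681, -0.1536, 0.1079]
eef_rot: [0.575, 0.411, -0.575, 0.412]
ft_force: [-4.6, 0.8, 17.0]
width: 0.0128
{'time': 16.2, 'joint_positions': array([ 0.64765801,  0.39971447, -0.56770039,  1.67485098,  0.23390257,
        1.13348482, -0.31218182]), 'joint_vel': array([-0.00067754,  0.00125535, -0.00275486,  0.00017404,  0.00058647,
       -0.00013968,  0.00032457]), 'joint_torque': array([-1.24487900e-01, -5.00112891e+01, -6.07788160e+00, -3.09395099e+01,
        2.78331097e-01, -1.95046797e+00,  8.27312440e-03]), 'ee_pos': array([ 0.56814006, -0.15363924,  0.10784654]), 'eef_rot': array([ 0.57530276,  0.4109129 , -0.57474942,  0.41211701]), 'ft_force': array([-4.12356611,  0.9041353 , 16.12736014]), 'torque': array([ 0.21534308,  1.34321955, -0.02353662]), 'width': 0.013100584210316207}
```

View pics/f.png

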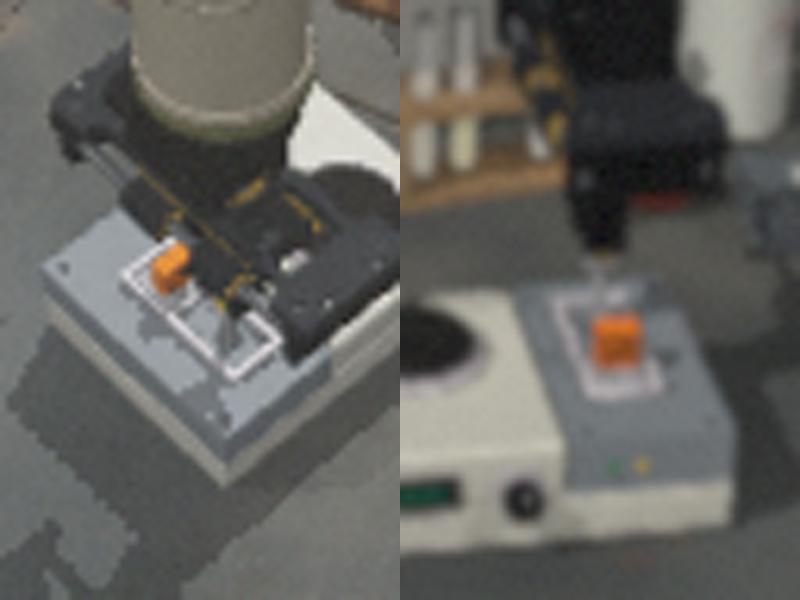

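The shaft stands in the well (side crop about (228,330)), and the lock grip is still at the open end.

```bash
python3 -c "
from bench import close_job
print(close_job())"
```

```text
the job is handed in; nothing more can be done
None
```

The job is handed in at about 16 s of the 51 s allowed, and `close_job` gave no verdict. The lock is open and the gripped stylus is holding the red button down.

- **Lock:** I slid it to its end stop, where the push force rose to about 24 N. In the wrist image the grip then sat 44.9 mm from the well, against 45 mm expected at full travel. My last push against the stop was harder than needed and made the jaws slip on the grip. The lock stayed at the stop, and the last pictures still show it open.
- **Stylus and button:** The force rose along the button's spring (1.3, then 2.8 N) and then sharply at the bottom, to about 16–17 N. The tip height, worked out from the arm pose, was about 31.5 mm, against 32 mm for a fully pressed button. Both force and pose held steady for 0.8 s before I handed in, with the jaws at 13 mm on the grip.
- **Small disagreements:** A sideways force of about 4–5 N remained at the end, so the shaft probably leans lightly on the well wall or the button. The scene camera was also about one pixel off the wrist camera, which I allowed for.
- **Bystanders:** I felt no contact with the bottles, beaker, tin or box, but I did not measure their positions again at the end.

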